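# Load the washer tins into the sprung dispenser

### The job

Load both flat tins of hose washers into the spring-loaded dispenser on the washer deck: set them down gently, right way up, one on top of the other on the middle of its round platform between the wire guides, so that the platform sinks under the weight of both, and let go. The taller pot with the similar red lid is not one of them.

Things in the scene. Friction and masses are not known exactly. Their poses are not given: they have to be found in the camera images.
- tin_a_center (a point): flat round tin of hose washers, red lid on a pale body, 62 mm diameter, 24 mm high, 0.12 kg, standing right way up on the deck; the two are alike (a similar pot 58 mm across but 50 mm tall is not one of them). This point is its centre, 12 mm above its underside; z points up out of the lid. Grip it across the diameter.
- tin_b_center (a point): flat round tin of hose washers, red lid on a pale body, 62 mm diameter, 24 mm high, 0.12 kg, standing right way up on the deck; the two are alike (a similar pot 58 mm across but 50 mm tall is not one of them). This point is its centre, 12 mm above its underside; z points up out of the lid. Grip it across the diameter.
- platform_top (a point): top centre of the dispenser's round sprung platform (76 mm across), z up, sinks with it; empty it is 130 mm above the deck. Below is a fixed grey housing 124 x 96 mm (x, y), 50 mm high. At +x and -x stand wire hoops, rods 6 mm thick: uprights at x +-48, y +-28 mm, cross bar at x +-51 mm, tops 31 mm above the empty platform. The +y and -y sides are open for fingers closing along y.
- platform (a joint): how far the sprung platform has sunk, m: 0 empty (top), stop at 0.056. The spring is soft, about 49 N/m with a preload of about 0.15 N, and damped: one tin sinks it about 21 mm, two about 45 mm, in about half a second after release, so that the top of the load stays at nearly the same height.
Mind the look-alikes: they are no part of the job. Leave any yellow look-alike of the part that bears tin_a_center alone.

How it is judged:
By the outcome, as a careful person would: the job done as asked, in the order asked, and still so for the second after the job is handed in, with the robot touching nothing.
It also fails if it takes over 64 s, if anything falls off the work surface, if the arm or the gripper's body presses on something with over 40 N, if the wrist force passes 120 N, or if a joint passes its speed limit or range.

### The arm

A 6-joint arm with a two-finger parallel gripper is mounted at the origin on a cart in front of the work surface, level with it; the furniture and walls round the work are solid. World frame = base frame: x ahead of the robot, y to its left, z up, the work surface at z = 0. Lengths are in m, angles in rad, forces in N, time in s.
With the tool pointing down it reaches from about 0.275 to 0.875 m from the base axis. Payload 12.5 kg.
Tool frame: the origin (TCP) lies at the very end of the fingers, on their centre line; the grasp point (between the pads) lies 19 mm behind it; z points along the fingers, y is the line along which they close (so a half turn about z gives the same grasp; the last joint's range is limited). The gripper opens to 85 mm and grips with 20 to 120 N. Pads are 22 mm wide; open, the fingers measure 114 mm over their backs; the gripper's body (76 mm by 85 mm) begins 54 mm behind the grasp point. The pads swing forward as they close: fully open they stand 13 mm farther back than shut.
Start: joints at [-1.251, 0.351, 1.652, -0, 1.139, -0.085], TCP at [0.217, -0.506, 0.231] pointing down, gripper open.
Joint ranges: [-2.75, 2.75], [-0.79, 2.1], [0.01, 2.65], [-1.57, 4.71], [0.07, 3.14], [-2.87, 2.87]. Speed limits (rad/s): [2.22, 2.22, 2.79, 3.14, 3.14, 3.14].

### API

Orientations are given as a 3x3 rotation matrix whose columns are the frame's x, y, z axes.
In Python, from bench import manip gives the robot as it stands. Calls block until the motion is done:
- manip.move_ptp(position, orientation): joint-space move of the TCP to a pose.
- manip.move_l(position, attitude=None, max_speed=0.15): straight line of the TCP; attitude=None keeps the orientation; max_speed is the mean speed in m/s.
- manip.move_j(angles): joint-space move.
- manip.set_gripper(opening, effort=None): opening from 0.0 (shut) to 1.0 (fully open); effort is the grip in N (None keeps the last); returns when the fingers have stopped.
- manip.dwell(seconds).
- manip.inverse_kinematics(position, orientation): joint angles nearest the present ones, or None.
- manip.grab_frame(name): name is "side" or "top"; returns (picture, depth): 480x640x3 uint8, red, green, blue; 480x640 float32, m along the optical axis (not along the pixel's ray), 0 where there is no reading.
- manip.get_calibration(name): a dict with "camera_matrix" (3x3 intrinsics, pixels), "R" (3x3) and "t" (3): a world point X has camera coordinates R X + t. Camera axes: x right, y down, z forward; pixel columns grow to the right and rows downward; lengths in m; the calibration is good to about 2 mm. A picture is of the moment at which its call begins. get_calibration takes no time and is no camera call.
A pose or a line that the arm cannot do raises manip.Unreachable and nothing moves.
- manip.sign_off(): hands the job in; it is judged then, once.
Trained networks look in the newest picture that a camera, given by its name, has taken for a name from the list of things; names that differ only in an ending like _2 or _b are one class to them, and where a whole thing is asked for, a point or a joint stands for the part that bears it (a point fixed in the world has none). Each returns a list of dicts, best first, with "confidence" (0 to 1); they miss things now and then, are a little off and sometimes report something else, mostly with a low value. They report only what shows in the picture. A call takes as long as a camera call. They do not tell look-alikes from the thing itself.
- manip.look_for(camera, name): "at" ([x, y, z] in m, in world coordinates, good to about 4 mm: the middle of the surface that is visible of it).
Readings, each from a call of its own:
- manip.current_time(): time.
- manip.current_qpos(): joint angles.
- manip.current_joint_vel(): joint speeds.
- manip.current_joint_torque(): joint torques, N m.
- manip.current_ee_pos(): TCP position.
- manip.current_tcp_rot(): TCP orientation.
- manip.current_force(): force on the tool from outside, world axes, zero at the start.
- manip.current_ft_torque(): the same for the moment, N m.
- manip.current_grip_width(): opening from 0.0 (shut) to 1.0 (fully open).
- manip.current_grip_force(): force on a finger pad.
Only numpy, scipy, OpenCV 4.12 (cv2) and the standard library are available. Lean on these libraries where they do the work, as an engineer would, in place of code of your own. Each camera call takes 0.05 s, during which the arm holds its last target. There are 200 camera calls.

## Working session

There is one attempt and no reset: what is moved stays moved. The work goes in short steps, each a Python script; the robot and the scene stay as the last script left them, time stands still between calls to the robot, and variables do not carry over. Pictures are saved under pics/ and viewed, at most 10 in all, crops included, and the job is handed in when it is done.

```bash
mkdir -p pics
python3 - <<'E'
from bench import manip
import cv2,numpy as np
ims=[]
for c in("top","side"):
    im,d=manip.grab_frame(c); cv2.imwrite(f"pics/{c}0.png",im[:,:,::-1]); np.save(f"pics/{c}0.npy",d)
    for n in("tin_a_center","platform_top"):
        for r in manip.look_for(c,n): print(c,n,np.round(r["at"],3),round(r["confidence"],2))
    k=manip.get_calibration(c); print(k["camera_matrix"].tolist(),(-k["R"].T@k["t"]).round(3))
print(manip.current_time(),manip.current_tcp_rot().round(2).tolist() if hasattr(manip.current_tcp_rot(),'round') else manip.current_tcp_rot())
E
```

```text
top tin_a_center [ 0.592 -0.37   0.023] 0.86
top tin_a_center [ 0.489 -0.412  0.022] 0.65
top platform_top [0.446 0.337 0.13 ] 0.78
[[436.367615478583, 0.0, 318.9136942740975], [0.0, 436.367615478583, 235.6080778330144], [0.0, 0.0, 1.0]] [ 0.457 -0.061  1.1  ]
side tin_a_center [ 0.589 -0.359  0.022] 0.62
side tin_a_center [ 0.492 -0.404  0.028] 0.49
side platform_top [0.445 0.342 0.128] 0.7
[[549.4115774943581, 0.0, 311.32057757004645], [0.0, 549.4115774943581, 241.5808692774639], [0.0, 0.0, 1.0]] [0.241 1.14  1.025]
0.3 [[0.92, 0.39, -0.0], [0.39, -0.92, 0.0], [0.0, -0.0, -1.0]]
```

View pics/top0.png

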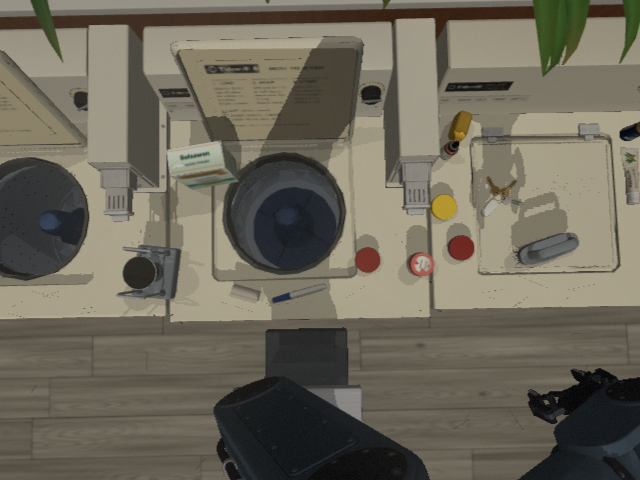

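View pics/side0.png

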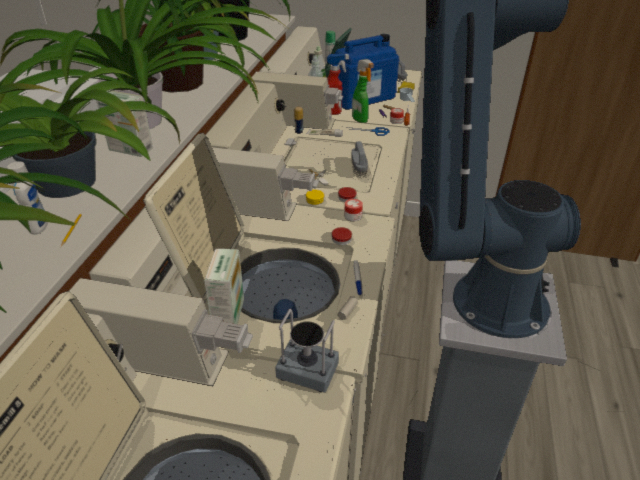

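```bash
cat > h.py <<'E'
from bench import manip
import cv2,numpy as np
def world(c,d):
    k=manip.get_calibration(c);v,u=np.mgrid[:480,:640]
    p=np.linalg.inv(k["camera_matrix"])@np.stack([u.ravel(),v.ravel(),np.ones(u.size)])*d.ravel()
    return (np.array(k["R"]).T@(p-np.array(k["t"]).reshape(3,1))).T.reshape(480,640,3)
E
python3 - <<'E'
from h import *
k=manip.get_calibration("top");print(np.round(k["R"],3).tolist())
d=np.load("pics/top0.npy");W=world("top",d)
im=cv2.imread("pics/top0.png")
hsv=cv2.cvtColor(im,cv2.COLOR_BGR2HSV)
for n,u,v in(("redL",367,260),("pot?",421,264),("redR",461,247),("yel",444,207)):
    s=np.s_[v-17:v+18,u-17:u+18]
    sat=(hsv[s][...,1]>130); w=W[s][sat]
    print(n,w.shape,"lid top z",np.percentile(w[:,2],[5,50,95]).round(3),"mid",((w.min(0)+w.max(0))/2).round(3),"ext",np.ptp(w,0).round(3),"med",np.median(w,0).round(3))
s=np.s_[235:305,110:185];w=W[s].reshape(-1,3)
for a,b in((.12,.14),(.04,.06),(.145,.18)):
    q=w[(w[:,2]>a)&(w[:,2]<b)];print(a,len(q),((q.min(0)+q.max(0))/2).round(3),np.ptp(q,0).round(3),q.mean(0).round(3))
q=w[w[:,2]>.145];print(q.round(3)[::4].tolist())
cv2.imwrite("pics/cropt.png",np.hstack([cv2.resize(im[190:290,340:490],(600,400),interpolation=2),cv2.resize(im[235:305,110:180],(200,200))[:, :].repeat(2,0)[:400]]))
E
```

```text
[[-0.022, -1.0, 0.001], [-0.998, 0.022, -0.063], [0.063, -0.003, -0.998]]
redL (464, 3) lid top z [0.022 0.025 0.029] mid [ 0.463 -0.136  0.559] ext [0.057 0.15  1.081] med [ 0.462 -0.181  0.025]
pot? (86, 3) lid top z [0.04  0.051 0.055] mid [ 0.449 -0.308  0.047] ext [0.053 0.056 0.018] med [ 0.446 -0.291  0.051]
redR (484, 3) lid top z [0.022 0.025 0.029] mid [ 0.487 -0.253  0.56 ] ext [0.059 0.383 1.08 ] med [ 0.487 -0.413  0.025]
yel (510, 3) lid top z [0.022 0.025 0.029] mid [ 0.539 -0.238  0.549] ext [0.165 0.353 1.103] med [ 0.59  -0.374  0.025]
0.12 946 [0.444 0.337 0.13 ] [0.103 0.075 0.017] [0.445 0.336 0.132]
0.04 1247 [0.445 0.336 0.049] [0.132 0.109 0.018] [0.446 0.321 0.048]
0.145 191 [0.445 0.336 0.155] [0.112 0.074 0.02 ] [0.445 0.335 0.16 ]
[[0.457, -0.061, 1.1], [0.501, 0.357, 0.163], [0.501, 0.349, 0.162], [0.499, 0.36, 0.161], [0.498, 0.35, 0.165], [0.498, 0.342, 0.163], [0.498, 0.333, 0.164], [0.498, 0.327, 0.158], [0.497, 0.356, 0.161], [0.496, 0.347, 0.161], [0.496, 0.338, 0.162], [0.496, 0.329, 0.163], [0.496, 0.321, 0.161], [0.495, 0.311, 0.165], [0.495, 0.3
[... 193 characters left out ...]
 [0.489, 0.3, 0.16], [0.487, 0.302, 0.154], [0.457, -0.061, 1.1], [0.457, -0.061, 1.1], [0.457, -0.061, 1.1], [0.457, -0.061, 1.1], [0.401, 0.373, 0.16], [0.401, 0.364, 0.16], [0.399, 0.368, 0.162], [0.398, 0.359, 0.162], [0.398, 0.351, 0.162], [0.397, 0.316, 0.153], [0.397, 0.372, 0.161], [0.396, 0.363, 0.162], [0.396, 0.356, 0.158], [0.396, 0.347, 0.16], [0.396, 0.338, 0.161], [0.396, 0.329, 0.161], [0.395, 0.316, 0.159], [0.394, 0.359, 0.162], [0.394, 0.35, 0.164], [0.394, 0.342, 0.161], [0.394, 0.333, 0.164], [0.393, 0.325, 0.163], [0.393, 0.316, 0.163], [0.392, 0.314, 0.146], [0.391, 0.332, 0.161], [0.392, 0.321, 0.165], [0.457, -0.061, 1.1], [0.389, 0.314, 0.162], [0.457, -0.061, 1.1]]
```

Run:
```python
import cv2,numpy as np
a=cv2.imread("pics/side0.png");t=cv2.imread("pics/top0.png")
cv2.imwrite("pics/crop1.png",np.vstack([np.hstack([cv2.resize(a[180:255,300:400],(400,300)),cv2.resize(a[300:400,260:360],(400,300))]),np.hstack([cv2.resize(t[190:290,345:478],(400,300)),cv2.resize(t[235:310,100:200],(400,300))])]))
```

```text
(no output)
```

View pics/crop1.png

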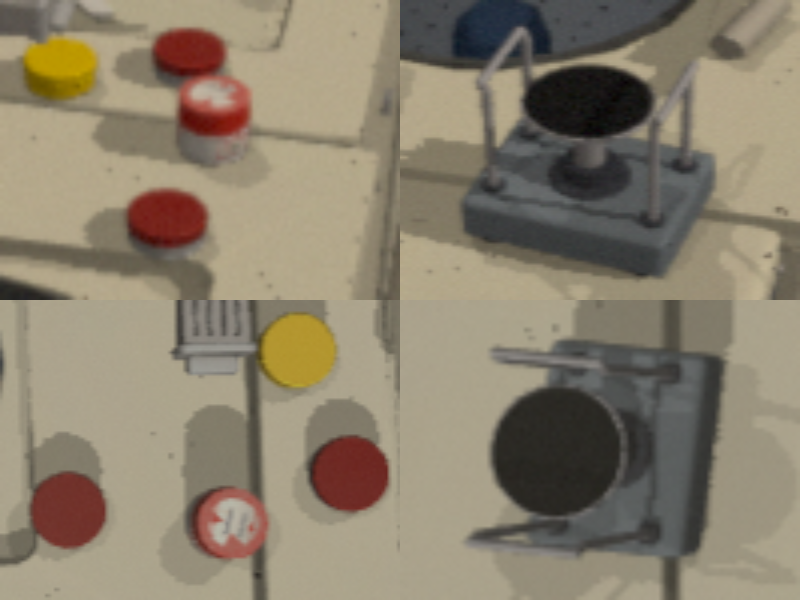

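Candidates (top picture): red flat tin (367,260), red flat tin (461,247), red/white taller pot (421,264, top z≈0.051, rejected), yellow tin (444,207, rejected). The crop confirms the two plain dark-red flat lids (z≈0.025) as the tins, and the dispenser with hoops is yawed about -0.14 rad. I'm hovering over the left tin to measure how low the fingertips really sit.

```bash
cat >> h.py <<'E'
def rot(a):  # tool down, closing line along world angle a (rad)
    y=-np.array([np.cos(a),np.sin(a),0]);z=np.array([0,0,-1.]);return np.column_stack([np.cross(y,z),y,z])
def lid(c,pt):
    im,d=manip.grab_frame(c);W=world(c,d);hsv=cv2.cvtColor(im,cv2.COLOR_RGB2HSV)
    m=(hsv[...,1]>130)&((hsv[...,0]<8)|(hsv[...,0]>172))&(d>0)&(np.linalg.norm(W[...,:2]-pt[:2],axis=2)<.045)&(abs(W[...,2]-pt[2])<.006)
    w=W[m];return (np.percentile(w,2,0)+np.percentile(w,98,0))/2,w.mean(0),np.ptp(w,0),len(w)
E
python3 - <<'E'
from h import *
A=np.array([.462,-.181,.025]);B=np.array([.487,-.413,.025])
for p in(A,B): print([np.round(q,4) for q in lid("top",p)])
d=np.load("pics/top0.npy");W=world("top",d)
w=W[...,2]
print("inset z",[(u,v,w[v-2:v+3,u-2:u+3].mean().round(3)) for u,v in((346,262),(340,270),(367,285),(367,235),(390,270),(445,285),(480,235),(405,200),(415,120),(117,200),(345,212))])
a=np.pi/2-.14
print(manip.current_time()); 
manip.move_ptp(np.r_[.462,-.181,.12],rot(np.pi-.2))
print(manip.current_time(),manip.current_qpos(),manip.current_force(),manip.inverse_kinematics(np.r_[.4455,.337,.2],rot(a)))
im,d=manip.grab_frame("side");cv2.imwrite("pics/s1.png",im[:,:,::-1]);np.save("pics/s1.npy",d)
W=world("side",d);m=(d>0)&(np.linalg.norm(W[...,:2]-A[:2],axis=2)<.075)&(W[...,2]>.06)&(W[...,2]<.2)
q=W[m];print(len(q),np.percentile(q[:,2],[0,1,3]),q[np.argsort(q[:,2])[:8]].round(3).tolist())
cv2.imwrite("pics/s1c.png",cv2.resize(im[120:270,240:440,::-1],(800,600)))
E
```

```text
[array([ 0.4631, -0.1821,  0.0257]), array([ 0.4628, -0.1817,  0.0256]), array([0.0568, 0.0575, 0.0109]), np.int64(458)]
[array([ 0.4876, -0.4137,  0.0253]), array([ 0.4875, -0.4134,  0.0256]), array([0.057 , 0.0607, 0.0115]), np.int64(477)]
inset z [(346, 262, np.float64(-0.019)), (340, 270, np.float64(-0.018)), (367, 285, np.float64(0.0)), (367, 235, np.float64(0.001)), (390, 270, np.float64(0.001)), (445, 285, np.float64(0.0)), (480, 235, np.float64(-0.0)), (405, 200, np.float64(0.138)), (415, 120, np.float64(0.228)), (117, 200, np.float64(0.145)), (345, 212, np.float64(-0.032))]
0.4
1.9583 [-4.68626182e-01  4.08251494e-01  1.88750530e+00 -1.27623754e-04
  8.45153600e-01 -2.67109747e-01] [-0.32644505 -0.57133261  0.55732106] [ 5.64278965e-01  4.00386439e-01  1.66206878e+00 -4.44089210e-16
  1.07913744e+00  2.27507529e+00]
376 [0.13000598 0.1367406  0.1396058 ] [[0.509, -0.189, 0.13], [0.414, -0.17, 0.132], [0.419, -0.163, 0.136], [0.501, -0.192, 0.136], [0.503, -0.185, 0.137], [0.504, -0.178, 0.138], [0.501, -0.194, 0.138], [0.415, -0.16, 0.139]]
```

View pics/s1c.png

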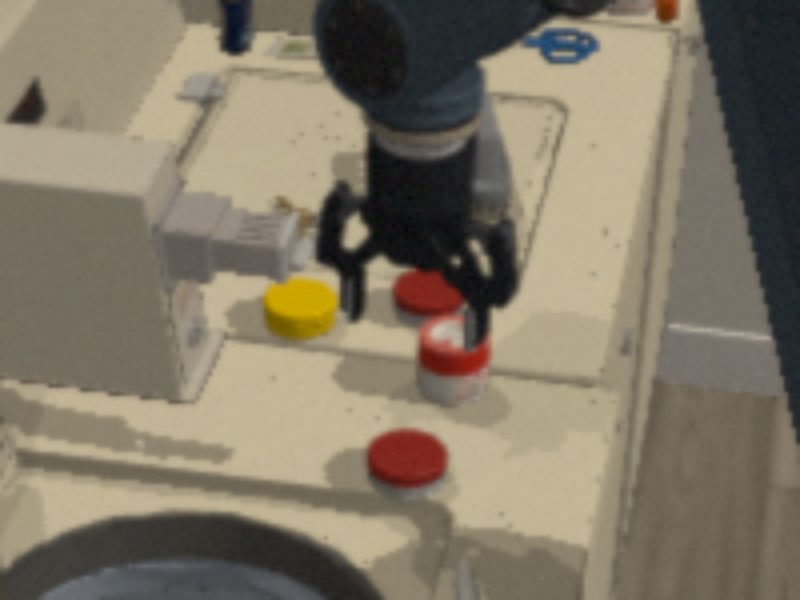

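The side picture shows the open fingers level over the left tin (crop about (405,460)), with tips about 12 mm above the TCP point as described, so gripping at TCP z≈0.001 leaves the tips about 5 mm clear.

```bash
cat >> h.py <<'E'
P=np.array([.4455,.337]);YD=np.pi/2-.143
def pick(xy,a):
    manip.move_l([*xy,.001],rot(a),max_speed=.12)
    manip.set_gripper(0.0,25)
    print("grip",manip.current_grip_width(),manip.current_grip_force(),np.round(manip.current_force(),2))
    manip.move_l([*xy,.20],max_speed=.2)
    print("lifted",manip.current_grip_width(),manip.current_grip_force(),np.round(manip.current_force(),2))
def snap(n,box):
    im,d=manip.grab_frame("side");x0,x1,y0,y1=box
    cv2.imwrite(f"pics/{n}.png",cv2.resize(im[y0:y1,x0:x1,::-1],(800,600)));return d
E
python3 - <<'E'
from h import *
pick((.4629,-.1819),np.pi-.2)
manip.move_ptp([*P,.20],rot(YD+np.pi))
manip.move_l([*P,.140],max_speed=.12)
print(manip.current_grip_width(),np.round(manip.current_force(),2),manip.current_ee_pos(),manip.current_time())
snap("s2",(230,390,270,390))
E
```

```text
grip 0.6917349378507307 25.542168617248535 [-1.83  0.92  7.18]
lifted 0.6929848951065625 27.20886468887329 [ 0.87  0.4  -1.3 ]
0.6889071328606938 [ 0.18 -0.05 -1.75] [0.44594952 0.33703839 0.14056323] 7.1833
```

View pics/s2.png

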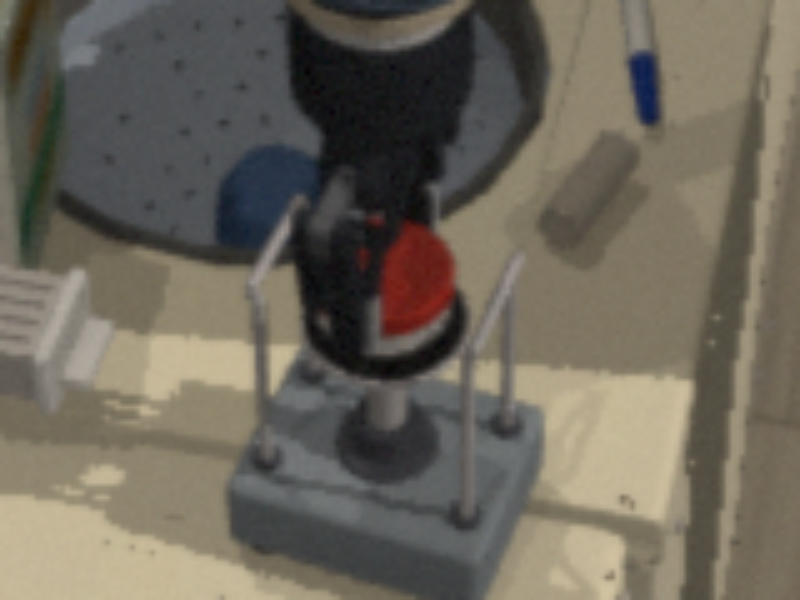

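The picture shows the tin (crop (410,280)) held centred over the platform, but the lid looks tilted. I'm measuring the tilt from depth.

```bash
cat >> h.py <<'E'
def lidplane(zlo,zhi):
    im,d=manip.grab_frame("side");W=world("side",d);hsv=cv2.cvtColor(im,cv2.COLOR_RGB2HSV)
    m=(hsv[...,1]>130)&((hsv[...,0]<8)|(hsv[...,0]>172))&(d>0)&(np.linalg.norm(W[...,:2]-P,axis=2)<.05)&(W[...,2]>zlo)&(W[...,2]<zhi)
    w=W[m];c=w.mean(0);s=np.linalg.svd(w-c,full_matrices=False);n=s[2][2]*np.sign(s[2][2][2])
    return c.round(4),n.round(3),s[1].round(3),((w.min(0)+w.max(0))/2).round(4),np.ptp(w,axis=0).round(3),len(w)
E
python3 - <<'E'
from h import *
print(lidplane(.1,.22))
E
```

```text
(array([0.43  , 0.3419, 0.164 ]), array([-0.838, -0.146,  0.526]), array([0.275, 0.166, 0.124]), array([0.4344, 0.3402, 0.1726]), array([0.043, 0.071, 0.086]), 270)
```

Run:
```python
from h import *
im,d=manip.grab_frame("side");W=world("side",d);hsv=cv2.cvtColor(im,cv2.COLOR_RGB2HSV)
m=(hsv[...,1]>130)&((hsv[...,0]<8)|(hsv[...,0]>172))&(d>0)&(np.linalg.norm(W[...,:2]-P,axis=2)<.05)&(W[...,2]>.12)&(W[...,2]<.2)
w=W[m]
for _ in range(6):
    A=np.c_[w[:,:2]-P,np.ones(len(w))];p=np.linalg.lstsq(A,w[:,2],rcond=None)[0];r=abs(A@p-w[:,2]);print(len(w),p.round(3),r.std().round(4));w=w[r<max(.004,1.5*r.std())]
v,u=np.where(m);print(u.min(),u.max(),v.min(),v.max())
for vv in range(v.min(),v.max()+1,3):
    s=m[vv];uu=np.where(s)[0]
    if len(uu): print(vv,[(int(x),*W[vv,x].round(3).tolist()) for x in uu[[0,len(uu)//2,-1]]])
```

```text
257 [0.133 0.011 0.164] 0.0043
242 [ 0.035 -0.033  0.163] 0.0013
227 [ 0.026 -0.026  0.163] 0.001
224 [ 0.019 -0.023  0.163] 0.0009
222 [ 0.014 -0.021  0.163] 0.0009
221 [ 0.015 -0.019  0.163] 0.0009
302 320 313 337
313 [(311, 0.441, 0.307, 0.163), (311, 0.441, 0.307, 0.163), (311, 0.441, 0.307, 0.163)]
316 [(310, 0.441, 0.315, 0.162), (313, 0.435, 0.314, 0.162), (315, 0.431, 0.313, 0.162)]
319 [(308, 0.444, 0.322, 0.159), (313, 0.433, 0.324, 0.163), (318, 0.422, 0.321, 0.162)]
322 [(302, 0.453, 0.34, 0.166), (312, 0.433, 0.331, 0.161), (319, 0.418, 0.328, 0.161)]
325 [(306, 0.437, 0.37, 0.191), (314, 0.427, 0.341, 0.163), (320, 0.414, 0.337, 0.162)]
328 [(306, 0.441, 0.352, 0.162), (313, 0.426, 0.35, 0.164), (320, 0.413, 0.34, 0.157)]
331 [(307, 0.437, 0.361, 0.164), (313, 0.425, 0.358, 0.164), (318, 0.416, 0.35, 0.158)]
334 [(307, 0.436, 0.366, 0.16), (311, 0.428, 0.363, 0.159), (315, 0.421, 0.357, 0.154)]
337 [(320, 0.413, 0.342, 0.131), (320, 0.413, 0.342, 0.131), (320, 0.413, 0.342, 0.131)]
```

The lid is level (slope <0.02, top at 0.163, centre ≈0.445), so the apparent tilt was only the finger hiding half of it. Placing it.

Run:
```python
from h import *
manip.move_l([*P,.1225],max_speed=.05)
print("down",np.round(manip.current_force(),2),manip.current_ee_pos())
manip.set_gripper(.92); manip.dwell(.6)
print("open",np.round(manip.current_force(),2),manip.current_grip_width())
manip.move_l([*P,.24],max_speed=.12)
manip.move_ptp([.4875,-.4135,.13],rot(np.deg2rad(65)+np.pi))
manip.dwell(.1)
print([np.round(q,4) for q in lid("top",np.r_[P,.133])]); print(manip.current_time(),manip.current_qpos())
snap("s3",(230,390,270,390))
```

```text
down [-0.45 -0.89 -0.26] [0.44534079 0.33689256 0.12220632]
open [-0.2  -0.01 -0.64] 0.9230876070351343
[array([0.4451, 0.3354, 0.1328]), array([0.4448, 0.3352, 0.1328]), array([0.0597, 0.0583, 0.0114]), np.int64(585)]
12.7333 [-7.75379823e-01  6.20004368e-01  1.49156812e+00  3.08730279e-05
  1.02982654e+00 -1.91061678e+00]
```

View pics/s3.png

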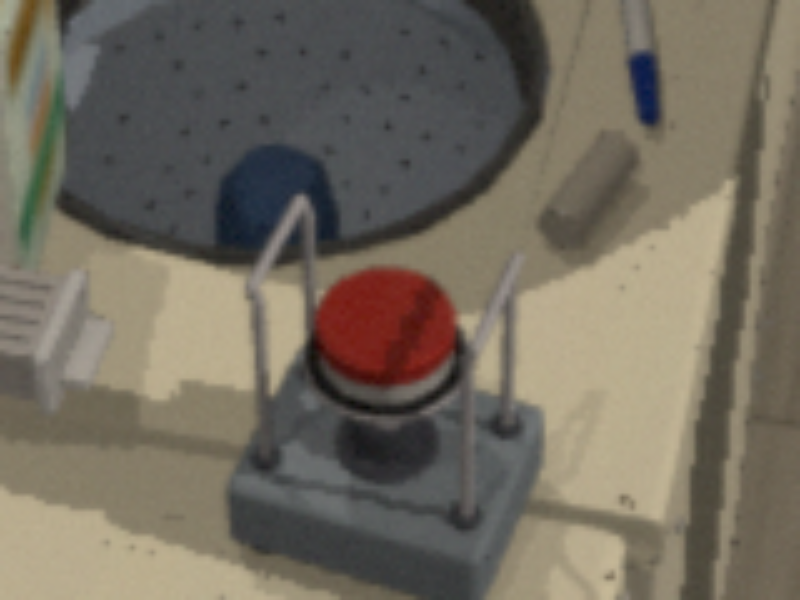

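The first tin (crop (385,325)) sits level and centred, with its lid at z≈0.133. Now the second one.

Run:
```python
from h import *
pick((.4875,-.4135),np.deg2rad(65)+np.pi)
manip.move_ptp([*P,.21],rot(YD+np.pi))
Q=[.4453,.3365]
manip.move_l([*Q,.148],max_speed=.12)
print(manip.current_grip_width(),lidplane(.163,.18))
manip.move_l([*Q,.126],max_speed=.05)
print("down",np.round(manip.current_force(),2),manip.current_ee_pos())
manip.set_gripper(.92); manip.dwell(.6)
print("open",np.round(manip.current_force(),2))
manip.move_l([*Q,.25],max_speed=.12)
manip.move_ptp([.4,-.15,.3],rot(YD+np.pi))
manip.dwell(.1)
print([np.round(q,4) for q in lid("top",np.r_[P,.133])]); print(manip.current_time())
snap("s4",(230,390,270,390))
```

```text
grip 0.6911585653663044 26.320246160030365 [-1.2   1.76  5.71]
lifted 0.6906064423216028 27.18134880065918 [-0.34  0.48 -1.5 ]
0.6906889028550317 (array([0.4301, 0.3394, 0.1701]), array([-0.036,  0.027,  0.999]), array([0.239, 0.119, 0.03 ]), array([0.4349, 0.3371, 0.1695]), array([0.041, 0.063, 0.012]), 232)
down [-0.45 -0.83 -0.96] [0.44528378 0.33650586 0.12587103]
open [-0.91  0.15 -0.16]
[array([0.446 , 0.3345, 0.1286]), array([0.4476, 0.334 , 0.1281]), array([0.0575, 0.0537, 0.0039]), np.int64(182)]
23.475
```

View pics/s4.png

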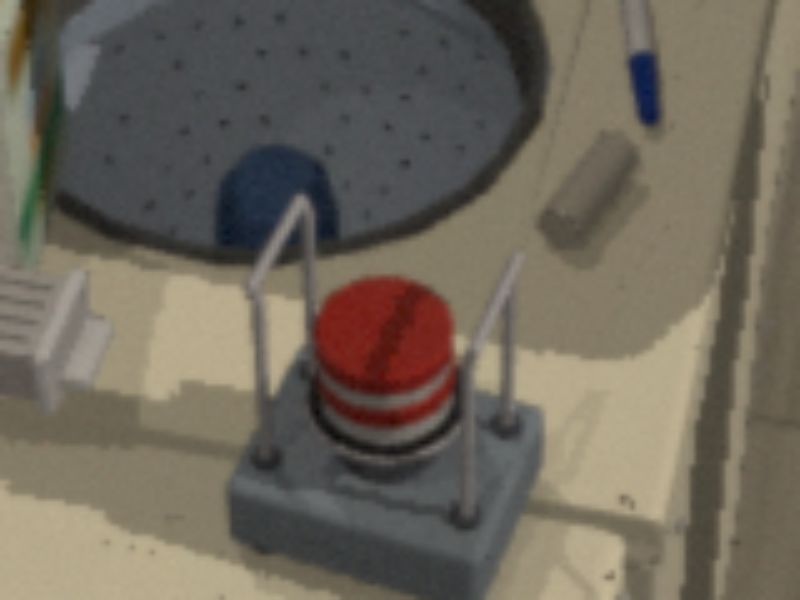

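Both tins are stacked level and centred (crop (385,345)) and the platform has sunk. One quick check that the final height is steady, then hand in.

Run:
```python
from h import *
print([np.round(q,4) for q in lid("top",np.r_[P,.127])],lidplane(.118,.138)); manip.dwell(.5)
print([np.round(q,4) for q in lid("top",np.r_[P,.127])])
print(manip.sign_off())
```

```text
[array([0.446 , 0.335 , 0.1261]), array([0.446 , 0.3347, 0.1262]), array([0.0581, 0.059 , 0.0106]), np.int64(585)] (array([0.4439, 0.3408, 0.1242]), array([0.006, 0.023, 1.   ]), array([0.357, 0.342, 0.046]), array([0.4446, 0.3388, 0.1239]), array([0.06 , 0.063, 0.011]), 493)
[array([0.4461, 0.3349, 0.1262]), array([0.446 , 0.3348, 0.1263]), array([0.058 , 0.0596, 0.0104]), np.int64(581)]
the job is handed in; nothing more can be done
None
```

Both washer tins are stacked level and centred on the sprung platform, released and steady, and the job is handed in at about 24 s. The platform sank roughly 52 mm (the task estimated 45 mm; the stop is 56 mm), and the taller pot and the yellow tin were left alone.

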